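Lock the loaded capsule plate into the filling stand

TASK

Get the capsule filler ready for powder: set the loaded capsule plate (the thick one with a tongue along one end) into the filling stand, tongue first under the claw bar and then rocked down until it lies flat and the spring catch has snapped over its ledge, and after that fold the powder guard fully down over it; if the guard hangs over the pocket at first, fold it well back before you start. Keep the capsules upright enough that none would tip out, and leave the thinner cap plate and the things standing about where they are.

Things in the scene. Friction and masses are not known exactly. Their poses are not given: they have to be found in the camera images.
- stand: filling stand of bare metal, fixed: base 152 x 128 x 20 mm on rubber feet (in its frame x -76..76, y -72..56 mm). Origin on the worktop under the pocket's centre; x level towards the claw bar (away from the robot at yaw 0), y to its left, z up. On the base: claw bar at +x, spring catch at -x, four corner rails, guard hinged on the -y side
- pocket (a point): centre of the pocket floor, 20 mm above the worktop, axes as the stand's; the plate's origin comes here (axes alike) when it is home
- claw_lip (a point): lower edge of the claw bar's lip, middle of its width: 51.2 mm from the pocket's centre towards +x, 7.6 mm above the pocket floor. Under the lip is a slot 7.6 mm high that ends at a wall at x 58.8; the bar is 62 mm wide, 33 mm above the worktop at its top, x 51.2..74. Because of the lip the tongued plate cannot go in straight down
- rail_top (a point): inner edge of a corner rail (far left one). Four rails (x 27..57 and -51..-29, inner faces y +-28.2, outer +-38, 34 mm high, flared above 29 mm) guide the plate with 1.2 mm play a side; between x -29 and 27 the sides are open down to the pocket floor, so fingers can hold the plate until it is flat. Heel stops 28 mm high at x -51.2
- catch (a joint): steel spring catch, 18 mm wide, at the stand's -x end; m, 0 = out (at rest), to 0.008 = pushed back to -x. Spring 3 N out, 4.5 N at 4 mm. The top of its nose slopes: the plate's heel pressed down (some 5 N) pushes it back, and it snaps out over the plate's ledge when the plate is flat
- catch_nose (a point): tip of the catch's nose, at rest at stand x -46.5 mm and 31.5 mm above the worktop; the nose's slope and block reach 38 mm high
- guard (a joint): powder guard: hinged steel sheet frame 116 x 106 x 4 mm with a window, round it a rim 13 mm high on its outer (shut: top) face. rad, 0 = shut, level 1.5 mm over the plate; opens to the stand's -y side, stop 2.2; starts partly or well open; out of the way above 1.7. Stiff hinge (0.08 N m): stays where left, push it all the way down. Cannot shut on a plate that is not flat
- guard_hinge (a point): middle of the guard's hinge line, 61 mm to the -y side of the stand's origin and 43.5 mm above the worktop; the line runs along the stand's x
- guard_tab (a point): middle of the thumb tab on the guard's free edge, on the outer (shut: top) face, 112 mm from the hinge line and 2 mm off the hinge plane. Tab 26 mm wide along the stand's x, ending 120 mm from the hinge line; the flat strip between the rim (84 mm from the hinge) and the tab's end is free to push on
- body_plate: loaded capsule plate: off-white block, 4 x 7 open capsule halves in its top. Body 100 x 54 x 20 mm (x -50..50); tongue at its +x end, 8 mm long (x 50..58), 6 mm thick, full width, at the bottom; ledge at its -x end, 10 mm high (x -50..-44). Origin: centre of the underside, z up; 0.16 kg. Starts with the tongue within 72 degrees of straight ahead (+x). Hold across its width near the middle
- cap_plate: the cap plate: off-white plastic, 100 x 54 x 12 mm, with empty holes, neither tongue nor ledge; not needed now. Origin at the centre of its underside
- herb_jar: bystander: glass jar with green lid, 62 mm across, 102 mm high, origin at the centre of its underside
- dropper_bottle: bystander: small amber dropper bottle, 33 mm across, 102 mm high, origin at the centre of its underside
- herb_packet: bystander: amber paper packet tied with string, 83 x 117 x 36 mm, origin at the centre of its underside
- brass_mortar: bystander: brass mortar, 71 mm across, 60 mm high, origin at the centre of its underside
Not all that is in view belongs to the job. What is shaped like the body_plate but purple is not meant.

How it is judged:
By the outcome, as a careful person would: the job done as asked, in the order asked, and still so for the second after the job is handed in, with the robot touching nothing.
It also fails if it takes over 69 s, if anything falls off the work surface, if the arm or the gripper's body presses on something with over 40 N, if the wrist force passes 120 N, or if a joint passes its speed limit or range.

ROBOT

A 6-joint arm with a two-finger parallel gripper is mounted at the origin on the work surface; the furniture and walls round the work are solid. World frame = base frame: x ahead of the robot, y to its left, z up, the work surface at z = 0. Lengths are in m, angles in rad, forces in N, time in s.
With the tool pointing down it reaches from about 0.3 to 0.775 m from the base axis. Payload 14.6 kg.
Tool frame: the origin (TCP) lies on the mounting face of the last link; the fingertips stand 199 mm ahead of it and the grasp point (between the pads) lies 180 mm ahead of it; z points along the fingers, y is the line along which they close (so a half turn about z gives the same grasp; the last joint's range is limited). The gripper opens to 94 mm and grips with 3 to 60 N. Pads are 16 mm wide; open, the fingers measure 119 mm over their backs; the gripper's body (75 mm by 177 mm) begins 78 mm behind the grasp point.
Start: joints at [-0.067, 0.3, 1.521, -0, 1.321, -0.067], TCP at [0.55, -0, 0.405] pointing down, gripper open.
Joint ranges: [-3.03, 3.03], [-0.79, 2.21], [0.23, 2.52], [-1.04, 4.18], [0, 3.07], [-2.55, 2.55]. Speed limits (rad/s): [2.22, 2.22, 2.57, 3.14, 3.14, 3.14].

INTERFACE

Orientations are given as [roll, pitch, yaw] about the fixed x, y, z axes, in that order (R = Rz(yaw) Ry(pitch) Rx(roll)).
In Python, from station import telemetry, cams, workorder, finder gives the robot as it stands.
- The arm moves only by the tool jog_arm, never from a script. Its argument "rows" is a list of rows, each an object with "gripper": the finger opening in m, from 0 to 0.094; "slide": the shift along the tool's x, y, z in m, a list of three; "spin": the turn about the tool's z in rad. In form: [{"gripper": gripper, "slide": [tx, ty, tz], "spin": spin}, ...]. A call has 1 to 8 rows; each row is the pose to reach, as a shift and turn from the pose commanded when the call began, along the tool's axes at that moment; what a row does not reach only later rows make up. A row lasts 1/10 s, in which the tool goes at most 50 mm and 8.59 degrees, less where a joint would pass 70% of its speed; a pose out of reach is approached as far as the arm can. A call with a gripper value outside its range is refused whole. The fingers move at their own pace and stop on an object; "squeeze" is the grip in N (left out, the last holds). Time passes only in rows, so rows that repeat a pose let the fingers close. It gives the time, the measured TCP pose, the force, the opening and the grip force at its end, in the units of the state.
- telemetry.get_obs(): the state, without advancing time (a new reading comes with each control period).
- cams.camera(name): name is "scene" or "side" or "wrist"; returns (picture, depth): 480x640x3 uint8, red, green, blue; 480x640 float32, m along the optical axis (not along the pixel's ray), 0 where there is no reading.
- cams.camera_info(name): a dict with "camera_matrix" (3x3 intrinsics, pixels), "R" (3x3) and "t" (3): a world point X has camera coordinates R X + t; the wrist camera has in their place "tool_from_camera" (4x4, takes a point from camera to tool coordinates, whose origin is the TCP and whose axes are the flange's). Camera axes: x right, y down, z forward; pixel columns grow to the right and rows downward; lengths in m; the calibration is good to about 2 mm. A picture is of the moment at which its call begins: read the wrist's pose just before it. camera_info takes no time and is no camera call.
- workorder.hand_in(): hands the job in; it is judged then, once.
Trained networks look in the newest picture that a camera, given by its name, has taken for a name from the list of things; names that differ only in an ending like _2 or _b are one class to them, and where a whole thing is asked for, a point or a joint stands for the part that bears it (a point fixed in the world has none). Each returns a list of dicts, best first, with "confidence" (0 to 1); they miss things now and then, are a little off and sometimes report something else, mostly with a low value. They report only what shows in the picture. A call takes as long as a camera call. They do not tell look-alikes from the thing itself.
- finder.find_in(target, camera): "point" ([x, y, z] in m, in world coordinates, good to about 4 mm: the middle of the surface that is visible of it).
- finder.masks_of(target, camera): "region" (480x640 bool, what is visible of it).
The state is a dict: "time_s": time; "qpos": joint angles; "joint_vel": joint speeds; "tau": joint torques, N m; "ee_pos": TCP position; "eef_rot": TCP orientation; "force": force on the tool from outside, world axes, zero at the start; "moment": the same for the moment, N m; "grip_width": finger opening in m; "grip_force": force on a finger pad.
Only numpy, scipy, OpenCV 4.12 (cv2) and the standard library are available. Lean on these libraries where they do the work, as an engineer would, in place of code of your own. Each camera call takes 0.05 s, during which the arm holds its last target. There are 200 camera calls.

## Working session

There is one attempt and no reset: what is moved stays moved. The work goes in short steps, Python scripts to look and compute and a tool call to move; the robot and the scene stay as the last step left them, time stands still between calls to the robot, and variables do not carry over. Pictures are saved under pics/ and viewed, at most 10 in all, crops included, and the job is handed in when it is done.

Besides the shell and the picture viewer there is one more tool, called after "Emit:" as name(argument=value, ...), one argument or row to a line, values as JSON. jog_arm: Moves the arm, as the interface text tells. Its arguments: {"type":"object","properties":{"rows":{"type":"array","items":{"type":"object","properties":{"gripper":{"type":"number"},"slide":{"type":"array","items":{"type":"number"}},"spin":{"type":"number"}}}},"squeeze":{"type":"number"}},"required":["rows"]}

```bash
ls; mkdir -p pics; cat > h.py <<'E'
import numpy as np, cv2
from scipy.spatial.transform import Rotation as Rot
from station import telemetry, cams, workorder, finder
def tool():
    o=telemetry.get_obs(); T=np.eye(4)
    T[:3,:3]=Rot.from_euler('xyz',o['eef_rot']).as_matrix(); T[:3,3]=o['ee_pos']; return T
def shot(name):
    T=tool(); p,d=cams.camera(name); i=cams.camera_info(name); K=np.array(i['camera_matrix'])
    if name=='wrist': W=T@np.array(i['tool_from_camera'])
    else:
        E=np.eye(4);E[:3,:3]=i['R'];E[:3,3]=i['t'];W=np.linalg.inv(E)
    v,u=np.mgrid[:480,:640]
    C=np.stack([(u-K[0,2])/K[0,0]*d,(v-K[1,2])/K[1,1]*d,d],-1)
    P=C@W[:3,:3].T+W[:3,3]; P[d==0]=np.nan
    return p,P,K,W
def save(n,p): cv2.imwrite('pics/'+n+'.png',p[:,:,::-1])
E
python3 - <<'E'
from h import *
A=[]
for c in ['scene','side']:
    p,P,K,W=shot(c); save(c+'0',p); A.append(p); print(c,W[:3,3].round(3),W[:3,2].round(2))
    for n in ['body_plate','stand','guard_tab','guard_hinge','claw_lip','catch_nose','rail_top','pocket','cap_plate','herb_jar','dropper_bottle','herb_packet','brass_mortar']:
        print(n,[(np.round(r['point'],3).tolist(),round(r['confidence'],2)) for r in finder.find_in(n,c)][:3])
o=telemetry.get_obs();print(o['time_s'],o['eef_rot'])
E
```

```text
pics
scene [ 0.071 -0.942  0.496] [ 0.39  0.83 -0.4 ]
body_plate [([0.29, -0.332, 0.021], 0.78), ([0.453, -0.402, 0.018], 0.63)]
stand [([0.474, 0.082, 0.036], 0.58)]
guard_tab [([0.493, 0.072, 0.097], 0.89), ([0.594, 0.167, 0.047], 0.49)]
guard_hinge [([0.471, 0.073, 0.044], 0.88)]
claw_lip [([0.47, 0.081, 0.042], 0.96)]
catch_nose [([0.47, 0.081, 0.042], 0.66), ([0.42, 0.105, 0.037], 0.42)]
rail_top [([0.475, 0.082, 0.037], 0.93)]
pocket [([0.472, 0.077, 0.042], 0.69), ([0.457, -0.4, 0.018], 0.61)]
cap_plate [([0.568, -0.238, 0.012], 0.69)]
herb_jar [([0.372, -0.2, 0.064], 0.63)]
dropper_bottle [([0.592, 0.167, 0.048], 0.55)]
herb_packet [([0.397, 0.238, 0.022], 0.88), ([0.42, 0.104, 0.031], 0.2)]
brass_mortar [([0.699, -0.388, 0.038], 0.91)]
side [-0.091  1.23   0.71 ] [ 0.38 -0.82 -0.43]
body_plate [([0.291, -0.301, 0.016], 0.94)]
stand [([0.483, 0.099, 0.03], 0.71)]
guard_tab [([0.5, 0.083, 0.08], 0.59)]
guard_hinge [([0.483, 0.097, 0.033], 0.89), ([0.558, -0.228, 0.014], 0.5)]
claw_lip [([0.484, 0.096, 0.028], 0.6)]
catch_nose []
rail_top [([0.484, 0.096, 0.028], 0.83), ([0.482, -0.396, 0.015], 0.26)]
pocket [([0.481, 0.098, 0.032], 0.89), ([0.478, -0.392, 0.016], 0.43)]
cap_plate [([0.561, -0.23, 0.01], 0.67)]
herb_jar [([0.379, -0.156, 0.062], 0.73)]
dropper_bottle [([0.592, 0.185, 0.044], 0.65), ([0.483, 0.098, 0.032], 0.15)]
herb_packet [([0.4, 0.276, 0.025], 0.93)]
brass_mortar [([0.702, -0.359, 0.036], 0.78)]
1.4 [-3.14157931e+00 -1.83095649e-05  1.57077033e+00]
```

View pictures.

View pics/scene0.png

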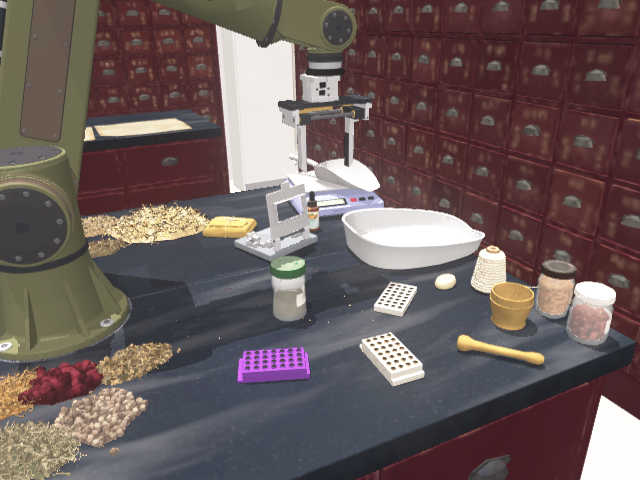

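View pics/side0.png

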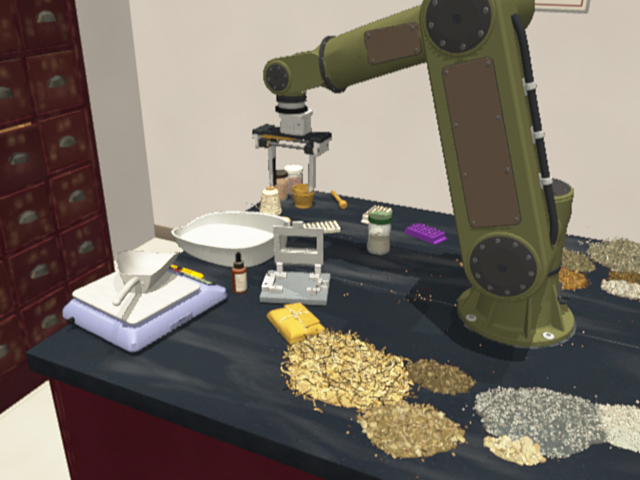

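```bash
python3 - <<'E'
from h import *
p,P,K,W=shot('wrist'); save('w0',p); print(W[:3,3].round(3),W[:3,:3].round(2))
for n in ['body_plate','stand','guard_tab','guard_hinge','claw_lip','catch_nose']:
    print(n,[(np.round(r['point'],3).tolist(),round(r['confidence'],2)) for r in finder.find_in(n,'wrist')][:3])
for c in ['scene','side']:
    p,P,K,W=shot(c)
    for n in ['stand','body_plate','guard']:
        for r in finder.masks_of(n,c)[:2]:
            m=r['region']; Q=P[m]; Q=Q[~np.isnan(Q[:,0])]; 
            print(c,n,round(r['confidence'],2),m.sum(),np.percentile(Q,[2,50,98],axis=0).round(3).tolist())
            np.save(f'{c}_{n}_{round(r["confidence"],2)}.npy',Q)
E
```

```text
[0.549 0.072 0.384] [[ 1.    0.   -0.  ]
 [ 0.   -0.97 -0.25]
 [-0.    0.25 -0.97]]
body_plate []
stand [([0.484, 0.123, 0.02], 0.65), ([0.428, 0.206, 0.019], 0.51)]
guard_tab [([0.5, 0.078, 0.129], 0.66)]
guard_hinge [([0.482, 0.129, 0.021], 0.57)]
claw_lip [([0.487, 0.121, 0.019], 0.85)]
catch_nose [([0.424, 0.108, 0.036], 0.56)]
scene stand 0.93 2888 [[0.398, 0.043, 0.008], [0.472, 0.077, 0.044], [0.549, 0.157, 0.15]]
scene body_plate 0.77 2193 [[0.243, -0.36, 0.002], [0.291, -0.33, 0.02], [0.342, -0.284, 0.023]]
scene body_plate 0.64 2049 [[0.434, -0.438, 0.001], [0.457, -0.4, 0.02], [0.49, -0.339, 0.023]]
side stand 0.7 3733 [[0.401, 0.046, 0.003], [0.484, 0.099, 0.029], [0.548, 0.201, 0.146]]
side body_plate 0.65 518 [[0.244, -0.341, -0.001], [0.29, -0.301, 0.016], [0.346, -0.274, 0.022]]
side body_plate 0.6 165 [[0.413, -0.423, -0.003], [0.479, -0.386, 0.018], [0.497, -0.197, 0.085]]
```

View pics/w0.png

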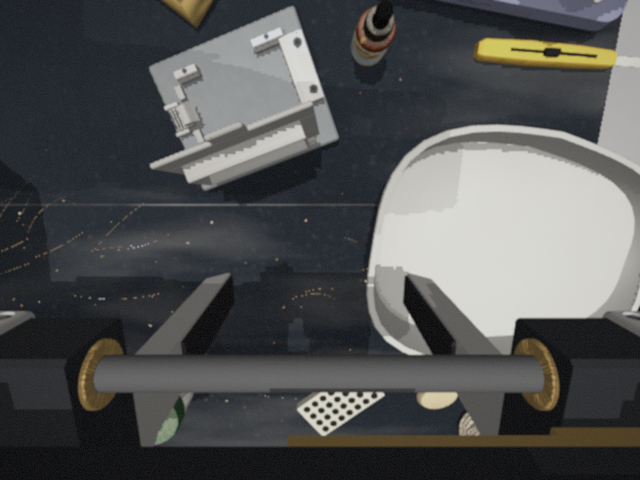

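```bash
cat >> h.py <<'E'
def fitstand(P,mask=None,zr=(0.014,0.026),cx=(0.47,0.12),rad=0.13):
    m=(P[...,2]>zr[0])&(P[...,2]<zr[1])&(np.hypot(P[...,0]-cx[0],P[...,1]-cx[1])<rad)
    if mask is not None: m&=mask
    return P[m][:,:2]
E
python3 - <<'E'
from h import *
p,P,K,W=shot('wrist')
r=finder.masks_of('stand','wrist')[0]; m=r['region']; print(r['confidence'],m.sum())
np.save('Pw.npy',P); np.save('mw.npy',m)
Q=fitstand(P,m); print(len(Q))
# fit yaw with robust extents: search yaw so that 2..98 extents match
c,s,a=cv2.minAreaRect((Q*1000).astype(np.float32)); print('rect',c,s,a)
for px in [(150,70),(295,8),(338,138),(207,190),(180,115),(298,40)]:
    print(px,P[px[1]-2:px[1]+3,px[0]-2:px[0]+3].reshape(-1,3).round(4)[[0,12,24]].tolist())
# guard plane
y=np.radians(20)
G=P[m&(P[...,2]>0.06)]; print(len(G)); 
for c in ['scene_stand_0.93','side_stand_0.7']:
    q=np.load(c+'.npy'); q=q[(q[:,2]>0.06)&(q[:,2]<.2)]
    mu=np.median(q,0); q=q[np.linalg.norm(q-mu,axis=1)<.09]; mu=q.mean(0)
    for _ in range(3):
        u,sv,vt=np.linalg.svd(q-mu,full_matrices=False); n=vt[2]; d=(q-mu)@n; q=q[abs(d)<max(.004,d.std()*1.5)]; mu=q.mean(0)
    print(c,len(q),mu.round(4),n.round(3),sv.round(3), 'top',q[q[:,2]>np.percentile(q[:,2],95)].mean(0).round(3))
E
```

```text
0.83 21878
11658
rect (476.971923828125, 122.50015258789062) (152.27232360839844, 127.97786712646484) 20.350357055664062
(150, 70) [[0.3757, 0.1583, -0.001], [0.3861, 0.1522, 0.0183], [0.388, 0.1503, 0.0188]]
(295, 8) [[0.5253, 0.2067, 0.0179], [0.5271, 0.2051, 0.0178], [0.528, 0.2099, -0.0]]
(338, 138) [[0.5667, 0.0912, 0.0196], [0.5689, 0.0894, 0.0173], [0.572, 0.0882, -0.0007]]
(207, 190) [[0.4298, 0.039, 0.017], [0.4263, 0.0353, 0.0001], [0.4286, 0.0332, 0.0009]]
(180, 115) [[0.4129, 0.112, 0.0277], [0.4154, 0.1099, 0.0298], [0.4198, 0.1074, 0.0367]]
(298, 40) [[0.5286, 0.1753, 0.0341], [0.5304, 0.1738, 0.0336], [0.5321, 0.1725, 0.0327]]
6586
scene_stand_0.93 916 [0.4861 0.0746 0.1114] [-0.341  0.931 -0.134] [1.081 0.997 0.052] top [0.491 0.083 0.158]
side_stand_0.7 934 [0.494  0.0831 0.1084] [ 0.349 -0.927  0.139] [1.117 0.973 0.06 ] top [0.492 0.089 0.155]
```

Emit:
jog_arm(
  rows=[
    {"gripper": 0, "slide": [0.111, -0.069, 0], "spin": 1.2156},
    {"gripper": 0, "slide": [0.111, -0.069, 0], "spin": 1.2156},
    {"gripper": 0, "slide": [0.111, -0.069, 0], "spin": 1.2156},
    {"gripper": 0, "slide": [0.111, -0.069, 0], "spin": 1.2156},
    {"gripper": 0, "slide": [0.111, -0.069, 0], "spin": 1.2156},
    {"gripper": 0, "slide": [0.111, -0.069, 0], "spin": 1.2156},
    {"gripper": 0, "slide": [0.111, -0.069, 0.04], "spin": 1.2156},
    {"gripper": 0, "slide": [0.111, -0.069, 0.076], "spin": 1.2156},
  ],
)

```text
time_s: 3.05
ee_pos: [0.4812, 0.1112, 0.3292]
eef_rot: [3.141, -0.005, 0.38]
force: [1.0, 0.5, -0.2]
grip_width: 0.0335
grip_force: 0.0
```

Emit:
jog_arm(
  rows=[
    {"gripper": 0, "slide": [0, 0, 0], "spin": 0.025},
    {"gripper": 0, "slide": [0, 0, 0], "spin": 0.025},
    {"gripper": 0, "slide": [0, 0.02, 0], "spin": 0.025},
    {"gripper": 0, "slide": [0, 0.037, 0], "spin": 0.025},
    {"gripper": 0, "slide": [0, 0.05, 0], "spin": 0.025},
    {"gripper": 0, "slide": [0, 0.062, 0], "spin": 0.025},
    {"gripper": 0, "slide": [0, 0.074, 0], "spin": 0.025},
    {"gripper": 0, "slide": [0, 0.086, 0], "spin": 0.025},
  ],
)

```text
time_s: 3.85
ee_pos: [0.5137, 0.0306, 0.329]
eef_rot: [3.141, -0.0, 0.361]
force: [-0.4, 0.4, -0.1]
grip_width: 0.0006
grip_force: 0.2
```

```bash
cat >> h.py <<'E'
SO=np.array([0.4742,0.1300]); SY=np.radians(20.35)
def to_stand(Q,so=None,sy=None):
    so=SO if so is None else so; sy=SY if sy is None else sy
    c,s=np.cos(sy),np.sin(sy); d=Q[...,:2]-so
    return np.stack([c*d[...,0]+s*d[...,1],-s*d[...,0]+c*d[...,1],Q[...,2]],-1)
def guard_angle(P):
    S=to_stand(P); 
    m=(abs(S[...,0])<.055)&(S[...,1]<-.05)&(S[...,1]>-.15)&(S[...,2]>.08)&(S[...,2]<.17)
    q=S[m]; a=np.arctan2(q[:,2]-.0435,q[:,1]+.061); return len(q),np.percentile(a,[10,25,50,75,90]).round(3)
E
python3 - <<'E'
from h import *
o=telemetry.get_obs(); print(to_stand(np.array(o['ee_pos'])),o['eef_rot'],o['qpos'])
for c in ['scene','side']:
    p,P,K,W=shot(c); save(c+'1',p); print(c,guard_angle(P))
    if c=='scene':
        for r in finder.masks_of('body_plate',c)[:3]:
            Q=P[r['region']]; Q=Q[~np.isnan(Q[:,0])]
            if np.median(Q[:,0])>.4: 
                top=Q[(Q[:,2]>.017)&(Q[:,2]<.026)&(np.hypot(Q[:,0]-.457,Q[:,1]+.4)<.07)]
                print(len(top),cv2.minAreaRect((top[:,:2]*1000).astype(np.float32)))
                low=Q[(Q[:,2]>.003)&(Q[:,2]<.012)]; print(low.mean(0))
E
```

```text
[ 0.00244725 -0.1069392   0.32904151] [ 3.14143127e+00 -4.63489775e-04  3.61414704e-01] [-1.17138516e-02  2.98919823e-01  1.70800988e+00  2.06143216e-05
  1.13417252e+00  1.19765910e+00]
scene (830, array([2.007, 2.131, 2.163, 2.225, 2.299]))
1361 ((463.3993835449219, -384.4886169433594), (96.80359649658203, 55.237998962402344), 86.60603332519531)
[ 0.45113625 -0.4155011   0.00799241]
side (746, array([1.885, 2.076, 2.123, 2.157, 2.184]))
```

Emit:
jog_arm(
  rows=[
    {"gripper": 0, "slide": [0, -0.01, -0.05], "spin": 0},
    {"gripper": 0.08, "slide": [-0.025, 0.03, -0.08], "spin": 0},
    {"gripper": 0.08, "slide": [-0.253, 0.376, -0.06], "spin": 0},
    {"gripper": 0.08, "slide": [-0.253, 0.376, -0.06], "spin": 0},
    {"gripper": 0.08, "slide": [-0.253, 0.376, -0.06], "spin": 0},
    {"gripper": 0.08, "slide": [-0.253, 0.376, -0.06], "spin": 0},
    {"gripper": 0.08, "slide": [-0.253, 0.376, -0.06], "spin": 0},
    {"gripper": 0.08, "slide": [-0.253, 0.376, -0.06], "spin": 0},
  ],
)

```text
time_s: 4.8
ee_pos: [0.4349, -0.2943, 0.3935]
eef_rot: [3.141, -0.0, 0.361]
force: [0.8, 0.4, -0.0]
grip_width: 0.0529
grip_force: 0.0
```

Emit:
jog_arm(
  rows=[
    {"gripper": 0.08, "slide": [-0.08, 0.12, 0], "spin": 0},
    {"gripper": 0.08, "slide": [-0.08, 0.12, 0], "spin": 0},
    {"gripper": 0.08, "slide": [-0.08, 0.12, 0], "spin": 0},
  ],
)

```text
time_s: 5.1
ee_pos: [0.4024, -0.4352, 0.3933]
eef_rot: [-3.142, 0.0, 0.361]
force: [0.2, -0.7, -0.2]
grip_width: 0.0766
grip_force: 0.0
```

```bash
python3 - <<'E'
from h import *
o=telemetry.get_obs(); print(o['time_s'],o['ee_pos'],o['eef_rot'])
p,P,K,W=shot('wrist'); save('w1',p); np.save('Pw1.npy',P)
for r in finder.masks_of('body_plate','wrist')[:3]:
    Q=P[r['region']]; Q=Q[~np.isnan(Q[:,0])]
    top=Q[(Q[:,2]>.016)&(Q[:,2]<.026)]; print(r['confidence'],len(Q),len(top),np.median(Q,0))
    print(cv2.minAreaRect((top[:,:2]*1000).astype(np.float32)),cv2.minAreaRect((Q[Q[:,2]>.003][:,:2]*1000).astype(np.float32)))
    l=Q[(Q[:,2]>.004)&(Q[:,2]<.008)];k=Q[(Q[:,2]>.0085)&(Q[:,2]<.0115)]; print('tongue?',len(l),np.median(l,0),'ledge?',len(k),np.median(k,0))
E
```

```text
5.1 [ 0.40241623 -0.43517957  0.39332989] [-3.14156884e+00  4.52648577e-05  3.60631419e-01]
0.88 4599 4057 [ 0.30320976 -0.32085557  0.01948432]
((294.89251708984375, -318.6020812988281), (53.93896484375, 94.07340240478516), 68.94535827636719) ((297.7989196777344, -319.718994140625), (53.94651794433594, 100.29190826416016), 68.95940399169922)
tongue? 89 [ 0.34256496 -0.33875582  0.00632615] ledge? 250 [ 0.34075084 -0.33606279  0.00952705]
0.56 5780 5251 [ 0.46331548 -0.38223395  0.01940859]
((462.48504638671875, -383.17559814453125), (93.9685287475586, 53.54658889770508), 86.48197937011719) ((462.55438232421875, -382.21044921875), (107.87828063964844, 53.55056381225586), 86.46309661865234)
tongue? 260 [ 0.46687902 -0.33156994  0.00523851] ledge? 192 [ 0.46021376 -0.43314306  0.00922492]
```

View pics/w1.png

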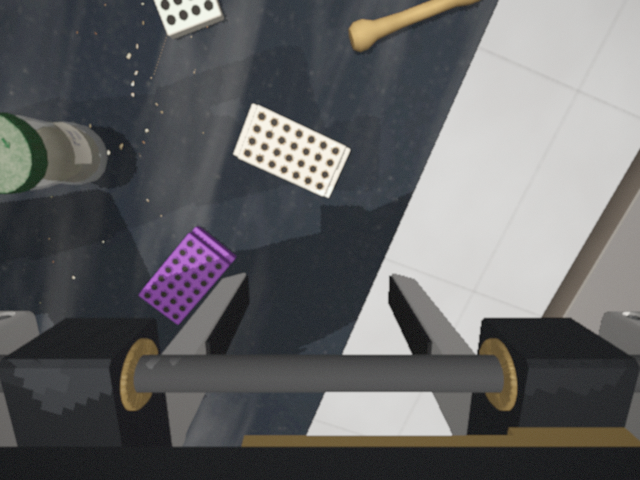

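Emit:
jog_arm(
  rows=[
    {"gripper": 0.08, "slide": [0.07, -0.0174, 0], "spin": -1.148},
    {"gripper": 0.08, "slide": [0.07, -0.0174, 0], "spin": -1.148},
    {"gripper": 0.08, "slide": [0.07, -0.0174, 0], "spin": -1.148},
    {"gripper": 0.08, "slide": [0.07, -0.0174, 0.03], "spin": -1.148},
    {"gripper": 0.08, "slide": [0.07, -0.0174, 0.06], "spin": -1.148},
    {"gripper": 0.08, "slide": [0.07, -0.0174, 0.09], "spin": -1.148},
    {"gripper": 0.08, "slide": [0.07, -0.0174, 0.12], "spin": -1.148},
    {"gripper": 0.08, "slide": [0.07, -0.0174, 0.14], "spin": -1.148},
  ],
)

```text
time_s: 6.0
ee_pos: [0.4627, -0.3912, 0.2513]
eef_rot: [-3.14, -0.002, 1.516]
force: [-0.6, -1.1, 0.6]
grip_width: 0.0803
grip_force: 0.0
```

Emit:
jog_arm(
  rows=[
    {"gripper": 0.08, "slide": [0, 0, 0.02], "spin": 0},
    {"gripper": 0.08, "slide": [0, 0, 0.04], "spin": 0},
    {"gripper": 0.08, "slide": [0, 0, 0.052], "spin": 0},
    {"gripper": 0.08, "slide": [0, 0, 0.052], "spin": 0},
  ],
)

```text
time_s: 6.4
ee_pos: [0.4628, -0.3917, 0.2007]
eef_rot: [-3.141, -0.001, 1.509]
force: [-0.1, -0.2, 0.4]
grip_width: 0.08
grip_force: 0.0
```

Emit:
jog_arm(
  rows=[
    {"gripper": 0.04, "slide": [0, 0, 0], "spin": 0},
    {"gripper": 0.04, "slide": [0, 0, 0], "spin": 0},
    {"gripper": 0.04, "slide": [0, 0, 0], "spin": 0},
    {"gripper": 0.04, "slide": [0, 0, 0], "spin": 0},
    {"gripper": 0.04, "slide": [0, 0, 0], "spin": 0},
    {"gripper": 0.04, "slide": [0, 0, 0], "spin": 0},
  ],
  squeeze=10,
)

```text
time_s: 7.0
ee_pos: [0.4626, -0.3924, 0.2017]
eef_rot: [3.141, 0.0, 1.509]
force: [0.2, 0.9, 3.2]
grip_width: 0.0537
grip_force: 10.0
```

Emit:
jog_arm(
  rows=[
    {"slide": [0, 0, -0.005], "spin": 0},
    {"slide": [0, 0, -0.015], "spin": 0},
    {"slide": [0, 0, -0.03], "spin": 0},
    {"slide": [0, 0, -0.06], "spin": 0},
    {"slide": [0, 0, -0.09], "spin": 0},
    {"slide": [0, 0, -0.12], "spin": 0},
    {"slide": [0, 0, -0.15], "spin": 0},
    {"slide": [0, 0, -0.175], "spin": 0},
  ],
)

```text
$.rows[0]: bad value
```

```bash
python3 - <<'E'
from h import *
o=telemetry.get_obs(); print(o['time_s'],o['ee_pos'],o['eef_rot'],o['grip_width'],o['grip_force'],o['force'])
p,P,K,W=shot('wrist'); save('w2',p); np.save('Pw2.npy',P)
T=tool(); t=(P-T[:3,3])@T[:3,:3]
m=(abs(t[...,1])<.026)&(t[...,2]>.13)&(t[...,2]<.23)&(abs(t[...,0])<.07)
q=t[m]; print(len(q))
for a in range(-60,70,8):
    k=q[(q[:,0]*1000>=a)&(q[:,0]*1000<a+8)]
    if len(k)>5: print(a,len(k),np.percentile(k[:,2]*1000,[10,50,90]).round(1))
print(q[:,0].max())
E
```

```text
7.0 [ 0.46257836 -0.39237718  0.20168144] [3.14126995e+00 1.44479406e-04 1.50862059e+00] 0.05374261749939886 10.000071376562119 [0.24202449 0.85135763 3.21204459]
20679
-36 49 [182.  182.7 183.4]
-28 1362 [181.  182.3 183.2]
-20 1451 [180.5 181.5 183. ]
-12 1389 [180.9 182.2 183.1]
-4 1639 [180.5 182.  183.1]
4 1534 [180.4 181.7 183. ]
12 1602 [181.  182.3 183.1]
20 1742 [180.4 181.7 183. ]
28 1686 [180.7 182.1 183.1]
36 1835 [180.8 182.2 183.2]
44 1850 [180.4 181.6 182.9]
52 2055 [181.9 183.6 196.9]
60 1726 [195.9 197.3 202.9]
68 404 [201.6 202.6 203.4]
0.06978125313244847
```

View pics/w2.png

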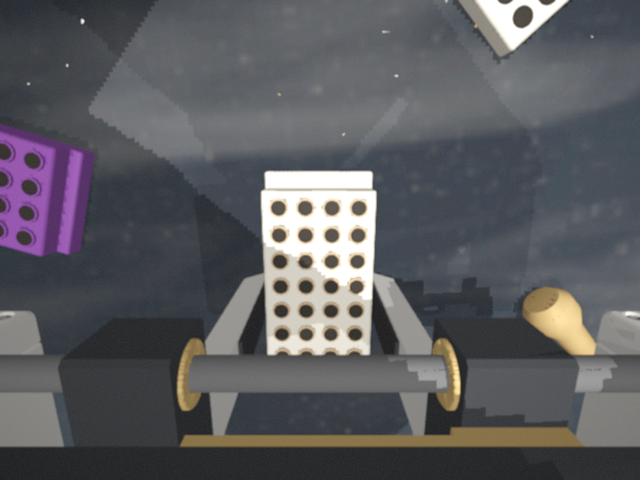

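Emit:
jog_arm(
  rows=[
    {"gripper": 0.04, "slide": [0, 0, -0.005], "spin": 0},
    {"gripper": 0.04, "slide": [0, 0, -0.015], "spin": 0},
    {"gripper": 0.04, "slide": [0, 0, -0.03], "spin": 0},
    {"gripper": 0.04, "slide": [0, 0, -0.06], "spin": 0},
    {"gripper": 0.04, "slide": [0, 0, -0.09], "spin": 0},
    {"gripper": 0.04, "slide": [0, 0, -0.12], "spin": 0},
    {"gripper": 0.04, "slide": [0, 0, -0.15], "spin": 0},
    {"gripper": 0.04, "slide": [0, 0, -0.175], "spin": 0},
  ],
)

```text
time_s: 7.85
ee_pos: [0.4622, -0.3922, 0.3796]
eef_rot: [3.14, 0.001, 1.509]
force: [0.4, 0.3, -1.4]
grip_width: 0.0542
grip_force: 10.0
```

```bash
cat >> h.py <<'E'
def plate_in_tool(P,T):
    t=(P-T[:3,3])@T[:3,:3]
    m=(abs(t[...,1])<.024)&(t[...,2]>.14)&(t[...,2]<.215)&(t[...,0]>-.03)&(t[...,0]<.09)
    q=t[m]; f=q[(q[:,0]<.045)]; 
    for _ in range(4):
        A=np.polyfit(f[:,0],f[:,2],1); r=f[:,2]-np.polyval(A,f[:,0]); f=f[(r<.003)&(r>-.004)]
    r=q[:,2]-np.polyval(A,q[:,0]); top=q[abs(r)<.004]; ton=q[(r>.009)&(r<.019)&(q[:,0]>.04)]
    print('pitch down deg',np.degrees(np.arctan(A[0])).round(2),'top z at 0',A[1].round(4),'top front x',np.percentile(top[:,0],99.5).round(4),'tongue x',np.percentile(ton[:,0],[1,50,99]).round(4) if len(ton) else None)
E
python3 - <<'E'
from h import *
o=telemetry.get_obs(); print(o['time_s'],o['ee_pos'],o['eef_rot'],o['grip_width'],o['grip_force'],o['force'])
T=tool();p,P,K,W=shot('wrist'); plate_in_tool(P,T); plate_in_tool(np.load('Pw2.npy'),T if 0 else np.block([[Rot.from_euler('xyz',[3.14127,.000144,1.50862]).as_matrix(),np.array([[.46258],[-.39238],[.20168]])],[np.zeros((1,3)),1]]))
E
```

```text
7.85 [ 0.46222936 -0.39215708  0.37956041] [3.13993296e+00 1.42549676e-03 1.50861070e+00] 0.05415115389348995 9.999495148658752 [ 0.42985704  0.29738457 -1.42680683]
pitch down deg 0.07 top z at 0 0.1819 top front x 0.0564 tongue x [0.0565 0.0605 0.0645]
pitch down deg 0.04 top z at 0 0.1819 top front x 0.0564 tongue x [0.0565 0.0606 0.0794]
```

Emit:
jog_arm(
  rows=[
    {"gripper": 0.04, "slide": [0.015, -0.001, 0], "spin": 0.06},
    {"gripper": 0.04, "slide": [0.045, -0.003, 0], "spin": 0.18},
    {"gripper": 0.04, "slide": [0.085, -0.006, 0], "spin": 0.3},
    {"gripper": 0.04, "slide": [0.13, -0.009, 0], "spin": 0.42},
    {"gripper": 0.04, "slide": [0.175, -0.012, 0], "spin": 0.54},
    {"gripper": 0.04, "slide": [0.22, -0.015, 0], "spin": 0.66},
    {"gripper": 0.04, "slide": [0.255, -0.018, 0], "spin": 0.76},
    {"gripper": 0.04, "slide": [0.275, -0.019, 0], "spin": 0.82},
  ],
)

```text
time_s: 8.7
ee_pos: [0.4601, -0.1144, 0.3771]
eef_rot: [3.141, -0.001, 0.686]
force: [0.1, 0.0, -1.6]
grip_width: 0.0536
grip_force: 10.0
```

```bash
cat >> h.py <<'E'
def goto(xs,ys,z,yaw=SY):
    """slide/spin from present pose to a stand-frame target"""
    T=tool(); c,s=np.cos(SY),np.sin(SY); w=np.array([SO[0]+c*xs-s*ys,SO[1]+s*xs+c*ys,z])
    y=np.arctan2(T[1,0],T[0,0]); print('slide',((w-T[:3,3])@T[:3,:3]).round(4),'spin',round(y-yaw,4))
E
python3 - <<'E'
from h import *
goto(-.0165,0,.30)
E
```

```text
slide [ 0.1501 -0.1855  0.0771] spin 0.3311
```

Emit:
jog_arm(
  rows=[
    {"gripper": 0.04, "slide": [0.013, -0.016, 0], "spin": 0.05},
    {"gripper": 0.04, "slide": [0.035, -0.043, 0], "spin": 0.12},
    {"gripper": 0.04, "slide": [0.063, -0.078, 0], "spin": 0.21},
    {"gripper": 0.04, "slide": [0.092, -0.114, 0], "spin": 0.3},
    {"gripper": 0.04, "slide": [0.12, -0.148, 0], "spin": 0.331},
    {"gripper": 0.04, "slide": [0.14, -0.173, 0.01], "spin": 0.331},
    {"gripper": 0.04, "slide": [0.15, -0.1855, 0.03], "spin": 0.331},
    {"gripper": 0.04, "slide": [0.15, -0.1855, 0.06], "spin": 0.331},
  ],
)

```text
time_s: 9.5
ee_pos: [0.4583, 0.1237, 0.3173]
eef_rot: [3.141, -0.004, 0.36]
force: [0.1, 0.9, -1.4]
grip_width: 0.0539
grip_force: 10.0
```

```bash
python3 - <<'E'
from h import *
goto(-.0165,0,.27)
T=tool(); p,P,K,W=shot('wrist'); save('w3',p); plate_in_tool(P,T); np.save('Pw3.npy',P)
S=to_stand(P)
def ext(m,n): 
    q=S[m]; print(n,len(q),np.percentile(q,[1,50,99],axis=0).round(4).tolist() if len(q) else '')
z=S[...,2]
near=(abs(S[...,0])<.1)&(S[...,1]>-.09)&(S[...,1]<.075)
ext(near&(z>.030)&(z<.0355)&(S[...,0]>.04)&(abs(S[...,1])<.034),'claw top')
ext(near&(z>.030)&(z<.0365)&(S[...,0]<.06)&(S[...,0]>.02)&(S[...,1]>.026)&(S[...,1]<.042),'rail FL')
ext(near&(z>.030)&(z<.0365)&(S[...,0]<.06)&(S[...,0]>.02)&(S[...,1]<-.026)&(S[...,1]>-.042),'rail FR')
ext(near&(z>.016)&(z<.023)&(S[...,0]>-.05),'base')
E
```

```text
slide [ 0.0004 -0.0004  0.0473] spin 0.0051
pitch down deg 0.09 top z at 0 0.1819 top front x 0.0551 tongue x [0.0553 0.0593 0.0633]
claw top 2877 [[0.0454, -0.0328, 0.0303], [0.0616, 0.0001, 0.0322], [0.0735, 0.0328, 0.0345]]
rail FL 283 [[0.044, 0.0261, 0.0302], [0.0513, 0.0318, 0.0327], [0.06, 0.0374, 0.0346]]
rail FR 276 [[0.0444, -0.0381, 0.0303], [0.0524, -0.0324, 0.0326], [0.0596, -0.0265, 0.0344]]
base 7180 [[-0.0397, -0.0692, 0.0169], [0.0438, -0.0432, 0.019], [0.0755, 0.0546, 0.0208]]
```

View pics/w3.png

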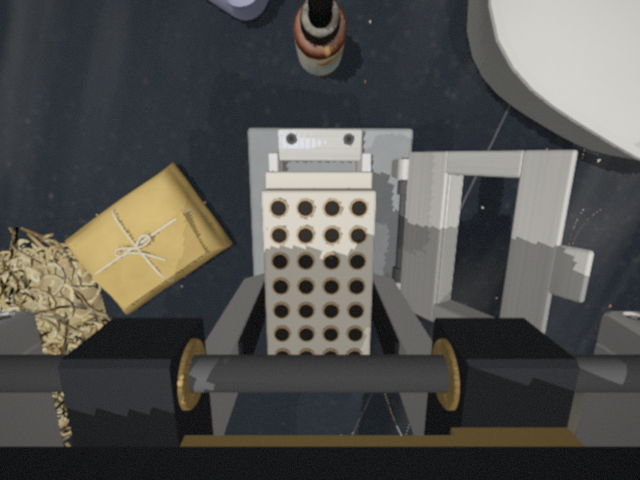

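Emit:
jog_arm(
  rows=[
    {"gripper": 0.04, "slide": [0.001, 0, 0.02], "spin": 0.005},
    {"gripper": 0.04, "slide": [0.001, 0, 0.045], "spin": 0.005},
    {"gripper": 0.04, "slide": [0.001, 0, 0.065], "spin": 0.005},
    {"gripper": 0.04, "slide": [0.001, 0, 0.073], "spin": 0.005},
    {"gripper": 0.04, "slide": [0.001, 0, 0.076], "spin": 0.005},
    {"gripper": 0.04, "slide": [0.001, 0, 0.079], "spin": 0.005},
    {"gripper": 0.04, "slide": [0.001, 0, 0.081], "spin": 0.005},
    {"gripper": 0.04, "slide": [0.001, 0, 0.081], "spin": 0.005},
  ],
)

```text
time_s: 10.35
ee_pos: [0.4599, 0.1223, 0.2362]
eef_rot: [3.141, -0.002, 0.353]
force: [2.9, 2.1, 2.5]
grip_width: 0.0536
grip_force: 10.0
```

```bash
python3 - <<'E'
from h import *
T=tool(); o=telemetry.get_obs(); print(o['force'],o['moment'],to_stand(np.array(o['ee_pos'])),o['eef_rot'])
p,P,K,W=shot('wrist'); plate_in_tool(P,T)
p,P,K,W=shot('wrist'); plate_in_tool(P,T)
E
```

```text
[2.87977091 2.09382385 2.51208666] [ 0.36387018 -0.23622297  0.04352943] [-0.01612097 -0.00223959  0.23620204] [ 3.14135758e+00 -2.21529888e-03  3.52690456e-01]
pitch down deg 7.52 top z at 0 0.1816 top front x 0.0554 tongue x [0.0548 0.075  0.0895]
pitch down deg 7.52 top z at 0 0.1816 top front x 0.0554 tongue x [0.0548 0.0749 0.0895]
```

Emit:
jog_arm(
  rows=[
    {"gripper": 0.04, "slide": [0, -0.001, 0], "spin": 0},
    {"gripper": 0.04, "slide": [0, -0.0022, 0], "spin": 0},
    {"gripper": 0.04, "slide": [0, -0.0022, 0.0006], "spin": 0},
    {"gripper": 0.04, "slide": [0, -0.0022, 0.0012], "spin": 0},
    {"gripper": 0.04, "slide": [0, -0.0022, 0.0012], "spin": 0},
  ],
)

```text
time_s: 10.95
ee_pos: [0.4587, 0.1242, 0.2341]
eef_rot: [-3.142, 0.0, 0.353]
force: [1.9, 0.1, 0.4]
grip_width: 0.0539
grip_force: 10.0
```

```bash
cat > st.py <<'E'
from h import *
o=telemetry.get_obs(); R=Rot.from_euler('z',-SY)
print(o['time_s'],'F',R.apply(o['force']).round(2),'stand',to_stand(np.array(o['ee_pos'])).round(4),'yaw',round(o['eef_rot'][2],4),o['grip_width'],o['grip_force'])
T=tool(); p,P,K,W=shot('wrist'); plate_in_tool(P,T)
E
python3 st.py; python3 - <<'E'
from h import *
p,P,K,W=shot('side'); cv2.imwrite('pics/s2.png',cv2.resize(p[200:330,220:370],None,fx=4,fy=4,interpolation=cv2.INTER_CUBIC)[:,:,::-1])
p,P,K,W=shot('scene'); cv2.imwrite('pics/s3.png',cv2.resize(p[170:280,220:340],None,fx=5,fy=5,interpolation=cv2.INTER_CUBIC)[:,:,::-1])
E
```

```text
10.95 F [ 1.86 -0.54  0.41] stand [-0.0165 -0.      0.2341] yaw 0.3526 0.05393265295722053 10.000072717666626
pitch down deg 11.15 top z at 0 0.1814 top front x 0.0895 tongue x [0.0549 0.058  0.0607]
```

View pics/s2.png

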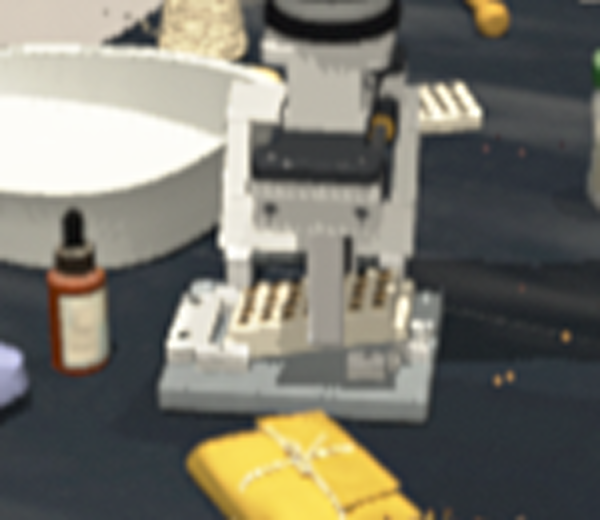

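Emit:
jog_arm(
  rows=[
    {"gripper": 0.04, "slide": [0.002, 0, 0.0003], "spin": 0},
    {"gripper": 0.04, "slide": [0.004, 0, 0.0006], "spin": 0},
    {"gripper": 0.04, "slide": [0.006, 0, 0.0009], "spin": 0},
    {"gripper": 0.04, "slide": [0.007, 0, 0.0011], "spin": 0},
    {"gripper": 0.04, "slide": [0.007, 0, 0.0011], "spin": 0},
  ],
)

```text
time_s: 11.6
ee_pos: [0.4654, 0.1267, 0.233]
eef_rot: [-3.142, -0.0, 0.353]
force: [0.2, -0.4, -0.3]
grip_width: 0.0542
grip_force: 10.0
```

```bash
python3 st.py
```

```text
11.6 F [ 0.1  -0.42 -0.27] stand [-0.0094 -0.      0.233 ] yaw 0.3526 0.05420095484214249 9.999527782201767
pitch down deg 10.96 top z at 0 0.1814 top front x 0.0825 tongue x [0.055  0.0577 0.0844]
```

Emit:
jog_arm(
  rows=[
    {"gripper": 0.04, "slide": [0.0015, 0, 0], "spin": 0},
    {"gripper": 0.04, "slide": [0.003, 0, 0], "spin": 0},
    {"gripper": 0.04, "slide": [0.0045, 0, 0.0001], "spin": 0},
    {"gripper": 0.04, "slide": [0.006, 0, 0.0002], "spin": 0},
    {"gripper": 0.04, "slide": [0.006, 0, 0.0002], "spin": 0},
  ],
)

```text
time_s: 12.15
ee_pos: [0.4711, 0.1288, 0.2329]
eef_rot: [3.142, -0.0, 0.353]
force: [-0.1, -0.3, 0.6]
grip_width: 0.0538
grip_force: 10.0
```

```bash
python3 st.py
```

```text
12.15 F [-0.16 -0.21  0.6 ] stand [-3.300e-03 -1.000e-04  2.329e-01] yaw 0.3526 0.05384755187922265 9.999615401029587
pitch down deg 10.87 top z at 0 0.1814 top front x 0.0729 tongue x [0.0554 0.059  0.0788]
```

Emit:
jog_arm(
  rows=[
    {"gripper": 0.04, "slide": [0, 0, 0], "spin": 0},
    {"gripper": 0.04, "slide": [-0.0002, 0, 0.002], "spin": 0},
    {"gripper": 0.04, "slide": [-0.0006, 0, 0.004], "spin": 0},
    {"gripper": 0.04, "slide": [-0.001, 0, 0.006], "spin": 0},
    {"gripper": 0.04, "slide": [-0.0014, 0, 0.008], "spin": 0},
    {"gripper": 0.04, "slide": [-0.0018, 0, 0.01], "spin": 0},
    {"gripper": 0.04, "slide": [-0.0018, 0, 0.0115], "spin": 0},
    {"gripper": 0.04, "slide": [-0.0018, 0, 0.0115], "spin": 0},
  ],
  squeeze=20,
)

```text
time_s: 13.0
ee_pos: [0.4695, 0.1281, 0.2217]
eef_rot: [3.141, -0.002, 0.353]
force: [1.9, -0.5, 2.5]
grip_width: 0.0539
grip_force: 20.0
```

```bash
python3 st.py
```

```text
13.0 F [ 1.62 -1.09  2.46] stand [-5.000e-03 -1.000e-04  2.217e-01] yaw 0.3526 0.05391788505585039 20.000471770763397
pitch down deg 1.96 top z at 0 0.1799 top front x 0.0554 tongue x [0.0551 0.0554 0.0788]
```

Emit:
jog_arm(
  rows=[
    {"gripper": 0.04, "slide": [0, 0, 0.0012], "spin": 0},
    {"gripper": 0.04, "slide": [0, 0, 0.0012], "spin": 0},
    {"gripper": 0.064, "slide": [0, 0, 0.0005], "spin": 0},
    {"gripper": 0.064, "slide": [0, 0, 0], "spin": 0},
    {"gripper": 0.064, "slide": [0, 0, 0], "spin": 0},
    {"gripper": 0.064, "slide": [0, 0, 0], "spin": 0},
    {"gripper": 0.064, "slide": [0, 0, -0.02], "spin": 0},
    {"gripper": 0.064, "slide": [0, 0, -0.04], "spin": 0},
  ],
)

```text
time_s: 13.85
ee_pos: [0.4691, 0.1281, 0.2614]
eef_rot: [-3.141, 0.002, 0.353]
force: [0.3, 0.8, -0.2]
grip_width: 0.0637
grip_force: 0.0
```

```bash
cat > st2.py <<'E'
from h import *
T=tool(); p,P,K,W=shot('wrist'); S=to_stand(P)
print('tool',to_stand(T[:3,3]).round(4), telemetry.get_obs()['force'])
for a in range(-52,62,6):
    m=(abs(S[...,1])<.024)&(S[...,0]*1000>=a)&(S[...,0]*1000<a+6)&(S[...,2]<.08)&(S[...,2]>.015)
    if m.sum()>20: print(a,m.sum(),(np.percentile(S[m][:,2],[50,80])*1000).round(1),end='; ')
m=(abs(S[...,0])<.02)&(S[...,2]>.036)&(S[...,2]<.05)&(abs(S[...,1])<.035); print('y ext',np.percentile(S[m][:,1],[1,99]))
E
python3 st2.py
```

```text
tool [-0.0055 -0.      0.2614] [ 1.92490901 -0.33749405  3.66105568]
-52 374 [32.7 35.5]; -46 278 [40.3 40.7]; -40 604 [41.4 42.1]; -34 731 [40.8 41.7]; -28 610 [40.9 41.8]; -22 763 [40.8 41.8]; -16 655 [40.4 41.5]; -10 780 [41.  41.8]; -4 690 [40.2 40.8]; 2 780 [41.  41.7]; 8 756 [39.9 40.6]; 14 782 [40.9 41.7]; 20 828 [39.8 40.5]; 26 815 [40.7 41.4]; 32 845 [39.6 40.4]; 38 846 [40.2 41.1]; 44 876 [39.7 40.7]; 50 918 [32.3 35.6]; 56 872 [32.2 32.7]; y ext [-0.02586858  0.02672974]
```

Emit:
jog_arm(
  rows=[
    {"gripper": 0, "slide": [0, 0, -0.01], "spin": 0},
    {"gripper": 0, "slide": [-0.029, 0, -0.01], "spin": 0},
    {"gripper": 0, "slide": [-0.029, 0, -0.01], "spin": 0},
    {"gripper": 0, "slide": [-0.029, 0, 0], "spin": 0},
    {"gripper": 0, "slide": [-0.029, 0, 0.012], "spin": 0},
    {"gripper": 0, "slide": [-0.029, 0, 0.018], "spin": 0},
    {"gripper": 0, "slide": [-0.029, 0, 0.0205], "spin": 0},
    {"gripper": 0, "slide": [-0.029, 0, 0.0215], "spin": 0},
  ],
)

```text
time_s: 14.7
ee_pos: [0.4423, 0.1182, 0.2395]
eef_rot: [-3.142, 0.0, 0.353]
force: [-1.3, -0.2, 4.2]
grip_width: 0.0035
grip_force: 2.4
```

Emit:
jog_arm(
  rows=[
    {"gripper": 0, "slide": [0, 0, 0.0008], "spin": 0},
  ],
)

```text
time_s: 14.8
ee_pos: [0.4423, 0.1181, 0.2394]
eef_rot: [3.141, -0.001, 0.353]
force: [-3.4, -1.6, 12.0]
grip_width: 0.0007
grip_force: 6.2
```

Emit:
jog_arm(
  rows=[
    {"gripper": 0, "slide": [0, 0, 0.0006], "spin": 0},
    {"gripper": 0, "slide": [0, 0, 0.0006], "spin": 0},
  ],
)

```text
time_s: 15.0
ee_pos: [0.4423, 0.1181, 0.2394]
eef_rot: [3.141, -0.001, 0.353]
force: [-4.5, -1.2, 12.0]
grip_width: 0.0009
grip_force: 6.0
```

Emit:
jog_arm(
  rows=[
    {"gripper": 0, "slide": [0, 0, -0.02], "spin": 0},
    {"gripper": 0, "slide": [0.01, 0, -0.06], "spin": 0},
    {"gripper": 0, "slide": [-0.03, 0, -0.1], "spin": 0},
    {"gripper": 0, "slide": [-0.03, 0, -0.12], "spin": 0},
  ],
)

```text
time_s: 15.4
ee_pos: [0.4122, 0.1073, 0.3604]
eef_rot: [3.141, -0.001, 0.353]
force: [0.3, 0.2, -0.1]
grip_width: 0.0005
grip_force: 0.0
```

```bash
python3 st2.py; python3 - <<'E'
from h import *
p,P,K,W=shot('wrist'); S=to_stand(P); save('w4',p); print(guard_angle(P))
m=(abs(S[...,1])<.008)&(S[...,2]>.02)&(S[...,2]<.06)&(S[...,0]<-.03)&(S[...,0]>-.08)
v,u=np.nonzero(m); print(u.min(),u.max(),v.min(),v.max())
q=S[m]
for a in range(-76,-30,3):
    k=q[(q[:,0]*1000>=a)&(q[:,0]*1000<a+3)]
    if len(k): print(a,len(k),(np.percentile(k[:,2],[10,50,90])*1000).round(1))
u0,v0=max(0,u.min()-120),max(0,v.min()-120)
cv2.imwrite('pics/w4c.png',cv2.resize(p[max(0,v.min()-170):v.max()+60,max(0,u.min()-120):u.max()+120],None,fx=2,fy=2)[:,:,::-1][:600,:800])
E
```

```text
tool [-6.600e-02  2.000e-04  3.604e-01] [ 0.99027483 -0.28016787  4.14392988]
-52 337 [29.9 36. ]; -46 285 [38.4 39.4]; -40 358 [40.  40.9]; -34 402 [39.4 40.5]; -28 361 [39.8 40.7]; -22 424 [39.6 40.7]; -16 393 [39.6 40.6]; -10 395 [39.9 40.9]; -4 399 [39.3 40.2]; 2 454 [40.2 41.1]; 8 399 [39.2 39.9]; 14 457 [40.3 41.1]; 20 408 [39.3 40. ]; 26 465 [40.2 41. ]; 32 457 [39.3 40. ]; 38 466 [40.1 40.9]; 44 433 [39.4 40.3]; 50 393 [32.2 33.1]; 56 457 [32.  32.7]; y ext [-0.02601929  0.02664408]
(10137, array([2.117, 2.123, 2.128, 2.133, 2.14 ]))
310 327 200 243
-76 1 [20.2 20.2 20.2]
-73 18 [29.  30.3 31.2]
-70 51 [28.8 29.6 30.5]
-67 55 [29.1 30.  30.8]
-64 45 [28.6 29.3 30.8]
-61 36 [36.1 37.2 37.9]
-58 58 [36.3 37.2 38. ]
-55 59 [36.9 37.6 38.1]
-52 62 [36.4 38.1 39.3]
-49 73 [32.  33.7 35.3]
-46 34 [28.7 30.8 32.2]
-43 69 [38.  38.8 39.5]
-40 55 [38.8 40.3 41.3]
-37 56 [38.7 40.6 41.5]
-34 70 [38.6 40.4 41.4]
-31 19 [39.  39.4 40.5]
```

View pics/w4c.png

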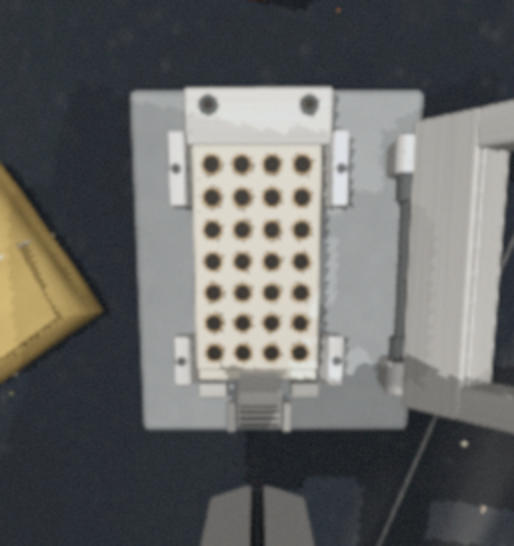

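Emit:
jog_arm(
  rows=[
    {"gripper": 0, "slide": [0.02, 0.01, -0.03], "spin": 0},
    {"gripper": 0, "slide": [0.04, 0.055, -0.03], "spin": 0},
    {"gripper": 0, "slide": [0.06, 0.1, -0.03], "spin": 0},
    {"gripper": 0, "slide": [0.066, 0.145, -0.03], "spin": 0},
    {"gripper": 0, "slide": [0.066, 0.157, -0.03], "spin": 0},
    {"gripper": 0, "slide": [0.066, 0.157, 0], "spin": 0},
    {"gripper": 0, "slide": [0.066, 0.157, 0.04], "spin": 0},
    {"gripper": 0, "slide": [0.066, 0.157, 0.042], "spin": 0},
  ],
)

```text
time_s: 16.3
ee_pos: [0.5291, -0.0165, 0.3119]
eef_rot: [-3.138, 0.007, 0.353]
force: [-0.3, -0.5, 0.3]
grip_width: 0.0007
grip_force: 0.0
```

```bash
python3 - <<'E'
from h import *
goto(0,-.157,.318); print(telemetry.get_obs()['force'])
p,P,K,W=shot('scene'); print(guard_angle(P))
E
```

```text
slide [-0.0006  0.0006 -0.0061] spin -0.0025
[-0.30793745 -0.49085776  0.32977232]
(502, array([2.162, 2.172, 2.195, 2.27 , 2.322]))
```

Emit:
jog_arm(
  rows=[
    {"gripper": 0, "slide": [0, -0.012, 0], "spin": 0},
    {"gripper": 0, "slide": [0, -0.024, 0], "spin": 0},
    {"gripper": 0, "slide": [0, -0.036, -0.002], "spin": 0},
    {"gripper": 0, "slide": [0, -0.048, -0.004], "spin": 0},
    {"gripper": 0, "slide": [0, -0.06, -0.006], "spin": 0},
    {"gripper": 0, "slide": [0, -0.073, -0.01], "spin": 0},
    {"gripper": 0, "slide": [0, -0.086, -0.014], "spin": 0},
    {"gripper": 0, "slide": [0, -0.097, -0.017], "spin": 0},
  ],
)

```text
time_s: 17.15
ee_pos: [0.4961, 0.0753, 0.3339]
eef_rot: [3.142, -0.0, 0.353]
force: [0.6, -0.9, -0.6]
grip_width: 0.0008
grip_force: 0.3
```

```bash
cat >> h.py <<'E'
def ga2(P):
    S=to_stand(P)
    m=(abs(S[...,0])<.06)&(abs(S[...,0])>.02)&(S[...,1]<.06)&(S[...,1]>-.15)&(S[...,2]>.055)&(S[...,2]<.17)
    q=S[m]; a=np.arctan2(q[:,2]-.0435,q[:,1]+.061); r=np.hypot(q[:,2]-.0435,q[:,1]+.061); k=(r<.122)&(r>.04)
    return k.sum(),np.percentile(a[k],[10,25,50,75,90]).round(3)
E
python3 - <<'E'
from h import *
o=telemetry.get_obs(); print(o['force'],to_stand(np.array(o['ee_pos'])))
p,P,K,W=shot('scene'); print(ga2(P))
p,P,K,W=shot('side'); print(ga2(P))
E
```

```text
[ 0.63018523 -0.9389025  -0.58665788] [ 0.00151748 -0.05887232  0.33388773]
(np.int64(574), array([1.418, 1.433, 1.458, 1.549, 1.633]))
(np.int64(475), array([1.317, 1.342, 1.364, 1.386, 1.406]))
```

Emit:
jog_arm(
  rows=[
    {"gripper": 0, "slide": [0, -0.0184, -0.001], "spin": 0},
    {"gripper": 0, "slide": [0, -0.038, 0.004], "spin": 0},
    {"gripper": 0, "slide": [0, -0.0573, 0.0133], "spin": 0},
    {"gripper": 0, "slide": [0, -0.0744, 0.027], "spin": 0},
    {"gripper": 0, "slide": [0, -0.0894, 0.044], "spin": 0},
    {"gripper": 0, "slide": [0, -0.095, 0.055], "spin": 0},
    {"gripper": 0, "slide": [0, -0.0984, 0.0655], "spin": 0},
    {"gripper": 0, "slide": [0, -0.1, 0.072], "spin": 0},
  ],
)

```text
time_s: 18.05
ee_pos: [0.4621, 0.1679, 0.2607]
eef_rot: [-3.142, 0.001, 0.352]
force: [-1.1, 0.2, 0.2]
grip_width: 0.0006
grip_force: 0.1
```

```bash
python3 - <<'E'
from h import *
o=telemetry.get_obs(); print(o['force'],to_stand(np.array(o['ee_pos'])))
E
```

```text
[-1.06882305  0.17198924  0.16567887] [0.00181424 0.03970788 0.26070888]
```

Emit:
jog_arm(
  rows=[
    {"gripper": 0, "slide": [0, -0.003, 0.006], "spin": 0},
    {"gripper": 0, "slide": [0, -0.004, 0.011], "spin": 0},
    {"gripper": 0, "slide": [0, -0.004, 0.014], "spin": 0},
    {"gripper": 0, "slide": [0, -0.004, 0.016], "spin": 0},
    {"gripper": 0, "slide": [0, -0.004, 0.0165], "spin": 0},
  ],
)

```text
time_s: 18.55
ee_pos: [0.4607, 0.1717, 0.2449]
eef_rot: [3.142, 0.0, 0.353]
force: [-0.9, -0.5, 1.9]
grip_width: 0.0004
grip_force: 1.0
```

Emit:
jog_arm(
  rows=[
    {"gripper": 0, "slide": [0, 0, 0.001], "spin": 0},
  ],
)

```text
time_s: 18.65
ee_pos: [0.4608, 0.1718, 0.2446]
eef_rot: [3.141, -0.0, 0.353]
force: [-6.6, -2.4, 17.1]
grip_width: 0.0006
grip_force: 8.5
```

Emit:
jog_arm(
  rows=[
    {"gripper": 0, "slide": [0, 0, 0], "spin": 0},
    {"gripper": 0, "slide": [0, 0, -0.03], "spin": 0},
    {"gripper": 0, "slide": [0, 0, -0.08], "spin": 0},
    {"gripper": 0, "slide": [-0.04, 0.02, -0.12], "spin": 0},
    {"gripper": 0, "slide": [-0.07, 0.04, -0.14], "spin": 0},
    {"gripper": 0, "slide": [-0.07, 0.04, -0.14], "spin": 0},
  ],
)

```text
time_s: 19.25
ee_pos: [0.407, 0.1082, 0.3876]
eef_rot: [3.14, -0.006, 0.351]
force: [0.6, 0.1, -1.2]
grip_width: 0.0005
grip_force: 0.0
```

```bash
python3 - <<'E'
from h import *
p,P,K,W=shot('wrist'); save('w5',p); S=to_stand(P)
for lo,hi in [(-.06,-.05),(0.028,.036),(.036,.05),(.05,.058)]:
    m=(abs(S[...,0])<(.012 if lo>.03 else .05))&(S[...,1]>lo)&(S[...,1]<hi)&(S[...,2]>.015)&(S[...,2]<.08); print(lo,m.sum(),np.percentile(S[m][:,2],[10,50,90]).round(4) if m.sum() else '')
m=(abs(S[...,0])<.03)&(abs(S[...,1])<.02)&(S[...,2]>.015)&(S[...,2]<.08); print(np.percentile(S[m][:,2],[10,50,90]).round(4))
for n in ['cap_plate','herb_jar','dropper_bottle','herb_packet','brass_mortar']:
    shot('scene') if n=='cap_plate' else 0
    print(n,[np.round(r['point'],3).tolist() for r in finder.find_in(n,'scene')][:1])
E
```

```text
-0.06 1190 [0.0436 0.0447 0.0462]
0.028 1007 [0.0437 0.0446 0.0456]
0.036 413 [0.0437 0.0446 0.0456]
0.05 236 [0.0436 0.0446 0.0455]
[0.0384 0.0396 0.0411]
cap_plate [[0.569, -0.236, 0.011]]
herb_jar [[0.377, -0.198, 0.062]]
dropper_bottle [[0.59, 0.168, 0.044]]
herb_packet [[0.393, 0.236, 0.024]]
brass_mortar [[0.7, -0.388, 0.038]]
```

View pics/w5.png

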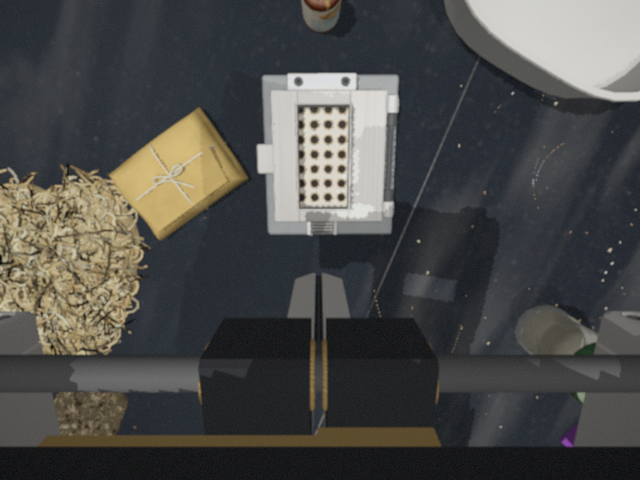

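The guard lies flat and level at 44.6 mm across its width, with the tab at (265,158). The plate shows level through the window, and the bystanders have not moved.

```bash
python3 -c "
from station import workorder; print(workorder.hand_in())"
```

```text
the job is handed in; nothing more can be done
None
```

The capsule plate is flat in the stand with its tongue under the claw bar and the spring catch over its ledge; the powder guard is fully down over it, the bystanders are where they were, and the job was handed in at about 20 s of the 69 s allowed.

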